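# Walk the battery pack onto its charging dock

### The job

The tall white battery pack is too heavy to carry by its handle, so walk it onto the low grey charging dock that stands before its far face: rock it onto one end, swing the raised other end round onto the dock and set it down there while the first end still stands on the table, then rock it onto the end that is on the dock and swing the first end round after it. Never lift the whole pack clear and do not let it topple. Leave it standing upright and let go, with both runners on the dock and its far face squarely up against the dock's stop rail along its length, and leave the other things where they are.

Things in the scene. Friction and masses are not known exactly. Their poses are not given: they have to be found in the camera images.
- handle (a point): centre of the black handle bar on top of the white battery pack; axes as for pack_mid. The bar is 20 mm thick (x), 104 mm long (y), 14 mm tall; its centre is 190 mm above the runners' underside, with 21 mm of free space below the bar; two posts 10 mm wide hold it 46 mm either side of its centre. The pack can turn a little between the fingers
- pack_mid (a point): centre of the pack's body, 87 mm above the runners' underside: a loose white box 56 (x) x 160 (y) mm, 197 mm tall over all, 0.6 to 0.95 kg. x: through it from near to far face (the far face looks at the dock), y: along its length to its left end, z up. A black runner crosses under each end, 14 mm wide (y), 44 mm long (x), 12 mm tall; body top at 162 mm
- foot_far_left (a point): bottom outer corner of the pack's left runner, at its far (dock side) end. In the handle's frame it lies at x +22, y +79, z -190 mm; the pack rocks on the outer edges of its runners, 158 mm apart
- foot_far_right (a point): bottom outer corner of the pack's right runner, at its far (dock side) end. In the handle's frame it lies at x +22, y -79, z -190 mm; the pack rocks on the outer edges of its runners, 158 mm apart
- foot_near_left (a point): bottom outer corner of the pack's left runner, at its near end. In the handle's frame it lies at x -22, y +79, z -190 mm; the pack rocks on the outer edges of its runners, 158 mm apart
- foot_near_right (a point): bottom outer corner of the pack's right runner, at its near end. In the handle's frame it lies at x -22, y -79, z -190 mm; the pack rocks on the outer edges of its runners, 158 mm apart
- dock: fixed grey charging dock, a slab 66 mm deep (x), 240 mm wide (y) and 8 mm high with a dark stop rail along its whole far edge. Origin: centre of the slab on the table; x points away from the pack to the rail, y along the rail, z up. The slab's near edge is at x -33 mm; the rail's face is at x +33 mm, its top 38 mm above the table. With the pack's far face on the rail the pack's centre is at x +5 mm
- blood_rack: bystander: clear box of micro-tubes, 85x122x49 mm, left of the microscope; origin under its centre
- tip_rack: bystander: blue pipette tip box, 73x124x85 mm, behind the dock; origin under its centre
- saline: bystander: white bottle with a blue cap, 48 mm across, 88 mm tall, left of the microscope; origin under its centre
- dish: bystander: clear flat dish, 104 mm across, 18 mm tall, left of the microscope; origin under its centre
There are look-alikes about, which are no part of the job. What is shaped like the part that bears handle but green is not meant.

How it is judged (in metres and radians):
On the way, in this order (a step that is already met when the one before it is completed fails the run):
1. the pack is rocked onto one end: both corners of the other runner at least 10 mm up, the standing runner's outer corners still on the table (under 5 mm) (((height (world z) of each of foot_far_left, foot_near_left above 0.01 m and height (world z) of each of foot_far_right, foot_near_right below 0.005 m) or (height (world z) of each of foot_far_right, foot_near_right above 0.01 m and height (world z) of each of foot_far_left, foot_near_left below 0.005 m))), for 0.1 s.
2. that end stands on the dock slab while the other runner still stands on the table (((height (world z) of foot_far_left between 0.004 and 0.0125 m and height (world z) of foot_near_left between 0.004 and 0.0125 m and x of each of foot_far_left, foot_near_left in the frame of dock above -0.033 m and y of foot_far_left in the frame of dock between -0.12 and 0.12 m and y of foot_near_left in the frame of dock between -0.12 and 0.12 m and height (world z) of each of foot_far_right, foot_near_right below 0.004 m) or (height (world z) of foot_far_right between 0.004 and 0.0125 m and height (world z) of foot_near_right between 0.004 and 0.0125 m and x of each of foot_far_right, foot_near_right in the frame of dock above -0.033 m and y of foot_far_right in the frame of dock between -0.12 and 0.12 m and y of foot_near_right in the frame of dock between -0.12 and 0.12 m and height (world z) of each of foot_far_left, foot_near_left below 0.004 m))), for 0.2 s.
3. the pack is rocked onto the end that is on the dock: the other runner at least 11 mm above the table (((height (world z) of each of foot_far_left, foot_near_left above 0.011 m and height (world z) of foot_far_right between 0.004 and 0.0125 m and height (world z) of foot_near_right between 0.004 and 0.0125 m) or (height (world z) of each of foot_far_right, foot_near_right above 0.011 m and height (world z) of foot_far_left between 0.004 and 0.0125 m and height (world z) of foot_near_left between 0.004 and 0.0125 m))), for 0.1 s.
At the end, for the whole second after the job is handed in: the pack stands upright (within 0.05 rad) with all four runner corners on the dock slab, its far face within 5 mm of the stop rail at both ends (height (world z) of foot_far_left between 0.004 and 0.0125 m and height (world z) of foot_near_left between 0.004 and 0.0125 m and x of each of foot_far_left, foot_near_left, foot_far_right, foot_near_right in the frame of dock above -0.033 m and y of foot_far_left in the frame of dock between -0.12 and 0.12 m and y of foot_near_left in the frame of dock between -0.12 and 0.12 m and height (world z) of foot_far_right between 0.004 and 0.0125 m and height (world z) of foot_near_right between 0.004 and 0.0125 m and y of foot_far_right in the frame of dock between -0.12 and 0.12 m and y of foot_near_right in the frame of dock between -0.12 and 0.12 m and x of each of foot_far_left, foot_far_right in the frame of dock above 0.022 m and angle between handle's own z axis and vertical below 0.05 rad); the robot touches nothing.
It fails at once if the whole pack lifted clear (all four runner corners more than 13 mm above the table) (height (world z) of each of foot_far_left, foot_near_left, foot_far_right, foot_near_right above 0.013 m).
It fails at once if the pack toppled (tilted more than 0.6 rad) (angle between handle's own z axis and vertical above 0.6 rad).
It fails at once if a bystander (blue-capped bottle, micro-tube box, tip box, dish) moved by more than 25 mm (distance of any of blood_rack, tip_rack, saline, dish from where it was at the start of the episode above 0.025 m).
It also fails if it takes over 48 s, if anything falls off the work surface, if the arm or the gripper's body presses on something with over 40 N, if the wrist force passes 120 N, or if a joint passes its speed limit or range.

### The arm

A 6-joint arm with a two-finger parallel gripper is mounted at the origin on a cart in front of the work surface, level with it; the furniture and walls round the work are solid. World frame = base frame: x ahead of the robot, y to its left, z up, the work surface at z = 0. Lengths are in mm, angles in rad, forces in N, time in s.
With the tool pointing down it reaches from about 350 to 875 mm from the base axis. Payload 4.2 kg.
Tool frame: the origin (TCP) lies midway between the tips of the shut fingers; the grasp point (between the pads) lies 19 mm behind it (tcp_to_grasp is the distance from the TCP to the grasp point, in mm); z points along the fingers, y is the line along which they close (so a half turn about z gives the same grasp; the last joint's range is limited). The gripper opens to 85 mm and grips with 20 to 120 N. Pads are 22 mm wide; open, the fingers measure 114 mm over their backs; the gripper's body (76 mm by 85 mm) begins 54 mm behind the grasp point. The pads swing forward as they close: fully open they stand 13 mm farther back than shut.
Start: joints at [-1.079, 0.385, 0.008, 0, -1.194, -0.259], TCP at [144.207, -608.115, 231.312] pointing down, gripper open.
Joint ranges: [-3.14, 3.14], [-1.21, 2.06], [-1.07, 1.41], [-3.16, 2.05], [-2.99, -0.16], [-3.1, 3.1]. Speed limits (rad/s): [2.79, 2.79, 3.14, 3.14, 3.14, 3.14].

### API

Orientations are given as a unit quaternion [x, y, z, w].
In Python, from bench import read_state, get_image, job_done, tcp_to_grasp gives the robot as it stands.
- The arm moves only by the tool jog_arm, never from a script. Its argument "plan" is a list of rows, each a list of 3 entries, a list of its own where there are three numbers: the finger opening in mm, from 0 to 85.4, then the shift along the tool's x, y, z as a fraction of full scale, then the turn, a rotation vector about the tool's x, y, z as a fraction of full scale. A call has 1 to 10 rows; each row is the pose to reach, as a shift and turn from the pose commanded when the call began, along the tool's axes at that moment; what a row does not reach only later rows make up. Full scale, the value 1, is 0.1 m for a shift and 60 degrees for a turn. A row lasts 1/8 s, in which the tool goes at most 62.5 mm and 10.7 degrees, less where a joint would pass 70% of its speed; a pose out of reach is approached as far as the arm can. A call with a number of a shift or a turn outside -1 to 1 is refused whole. A call with a gripper value outside its range is refused whole. The fingers move at their own pace and stop on an object; the grip force is fixed at half the most. Time passes only in rows, so rows that repeat a pose let the fingers close. It gives the time, the measured TCP pose, the force, the opening and the grip force at its end, in the units of the state.
- read_state(): the state, without advancing time (a new reading comes with each control period).
- get_image(name): name is "scene" or "top"; returns a dict with "img" (400x640x3 uint8, red, green, blue), "range_z" (400x640 float32, mm along the optical axis (not along the pixel's ray), 0 where there is no reading), "intrinsics" (3x3 intrinsics, pixels), "extrinsics" (4x4, takes a point from camera to world coordinates). Camera axes: x right, y down, z forward; pixel columns grow to the right and rows downward; lengths in mm; the calibration is good to about 2 mm. A picture is of the moment at which its call begins.
- job_done(): hands the job in; it is judged then, once.
The state is a dict: "clock": time; "joints": joint angles; "joint_vel": joint speeds; "joint_efforts": joint torques, N m; "position": TCP position; "ee_rot": TCP orientation; "contact_force": force on the tool from outside, world axes, zero at the start; "wrist_torque": the same for the moment, N m; "gripper_width": finger opening in mm; "grasp_force": force on a finger pad.
Only numpy, scipy, OpenCV 4.12 (cv2) and the standard library are available. Lean on these libraries where they do the work, as an engineer would, in place of code of your own. Each camera call takes 0.05 s, during which the arm holds its last target. There are 200 camera calls.

## Working session

There is one attempt and no reset: what is moved stays moved. The work goes in short steps, Python scripts to look and compute and a tool call to move; the robot and the scene stay as the last step left them, time stands still between calls to the robot, and variables do not carry over. Pictures are saved under pics/ and viewed, at most 10 in all, crops included, and the job is handed in when it is done.

Besides the shell and the picture viewer there is one more tool, called by a JSON object that holds its "fn" and its "kwargs". jog_arm: Moves the arm, as the interface text tells. Its arguments: {"type":"object","properties":{"plan":{"type":"array"}},"required":["plan"]}

```bash
mkdir -p pics; ls
python3 - <<'E'
from bench import *
import cv2,numpy as np
for n in("scene","top"):
    d=get_image(n);cv2.imwrite(f"pics/{n}0.png",d["img"][:,:,::-1]);np.savez(f"{n}0.npz",**d)
    print(n,d["intrinsics"].tolist(),np.round(d["extrinsics"],3).tolist())
print(read_state(),tcp_to_grasp)
E
```

```text
pics
scene [[374.2987675920629, 0.0, 319.3427430569192], [0.0, 374.2987675920629, 197.5583714314262], [0.0, 0.0, 1.0]] [[0.656, -0.28, 0.701, -407.899], [-0.755, -0.27, 0.598, -905.537], [0.022, -0.921, -0.389, 642.165], [0.0, 0.0, 0.0, 1.0]]
top [[447.8355641994382, 0.0, 313.61581105671144], [0.0, 447.8355641994382, 204.03215683142597], [0.0, 0.0, 1.0]] [[0.011, -0.985, 0.171, 218.243], [-1.0, -0.014, -0.017, -109.074], [0.02, -0.171, -0.985, 1740.155], [0.0, 0.0, 0.0, 1.0]]
{'clock': 0.1, 'joints': array([-1.07939098e+00,  3.85492006e-01,  6.76074471e-03, -4.23242819e-04,
       -1.19398819e+00, -2.58567875e-01]), 'joint_vel': array([ 0.00015459, -0.00255629,  0.00228899,  0.00167234,  0.00151967,
       -0.00015023]), 'joint_efforts': array([-1.10969195e-03, -3.93318307e+01,  1.88929957e+01,  4.19803664e+00,
       -2.59177548e-03,  1.03446399e-05]), 'position': array([ 144.08803189, -607.63303143,  230.32457331]), 'ee_rot': array([-1.16078352e-01,  9.93239575e-01,  9.66790362e-04, -1.69150662e-04]), 'contact_force': array([ 0.29451979, -0.30349884, -0.30226633]), 'wrist_torque': array([-0.01559875,  0.00277129, -0.00545652]), 'grasp_force': 0.0, 'gripper_width': 85.35259943104305} 18.700000000000003
```

View pics/scene0.png

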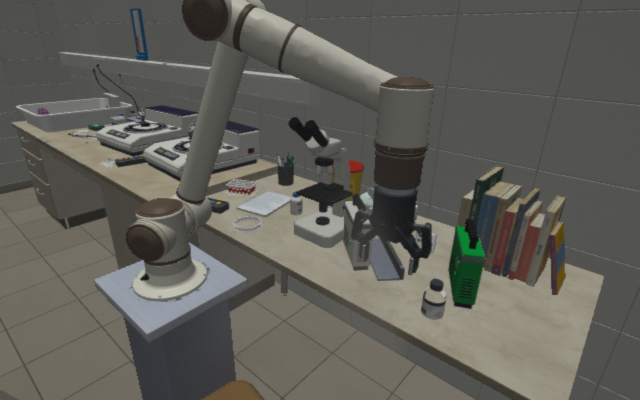

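View pics/top0.png

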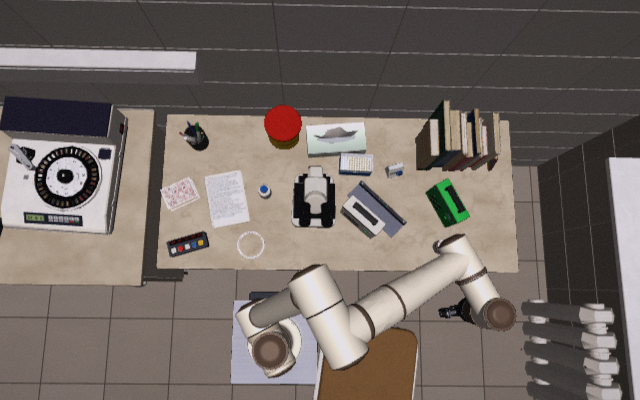

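The white pack is at about (363,213) in the top picture, with the grey dock behind it at (380,208). The green look-alike is at (447,202). The white one with a black handle facing the dock fits the description. I'll confirm it in an enlarged crop and measure it.

```bash
cat > h.py <<'E'
import numpy as np
def pts(d):
    K=d["intrinsics"];E=d["extrinsics"];z=d["range_z"].astype(float)
    v,u=np.mgrid[:400,:640]
    c=np.stack([(u-K[0,2])/K[0,0]*z,(v-K[1,2])/K[1,1]*z,z],-1)
    return c@E[:3,:3].T+E[:3,3]
E
python3 - <<'E'
from h import *
import cv2
d=dict(np.load("top0.npz"));P=pts(d)
c=d["img"][150:260,280:430,::-1];cv2.imwrite("pics/crop0.png",cv2.resize(c,None,fx=5,fy=5,interpolation=cv2.INTER_CUBIC))
w=P[150:260,280:430].reshape(-1,3)
def rect(m,n):
    q=w[m];r=cv2.minAreaRect(q[:,:2].astype(np.float32));print(n,len(q),r,q.mean(0),np.median(q,0))
x,y,z=w.T
near=(y<-200)&(y>-420)&(x<700)
print(np.histogram(z[near],bins=np.arange(-10,260,10)))
rect(near&(z>150)&(z<172),"bodytop")
rect(near&(z>182)&(z<206),"handle")
rect(near&(z>28)&(z<45),"rail")
rect(near&(z>4)&(z<14),"slab")
E
```

```text
(array([1685, 1745,  170,   68,  147,  113,   36,   48,  129,  412,   52,
         15,   22,   22,   23,   19,  262,  362,    8,   13,  149,   18,
          0,    0,    0,    0]), array([-10,   0,  10,  20,  30,  40,  50,  60,  70,  80,  90, 100, 110,
       120, 130, 140, 150, 160, 170, 180, 190, 200, 210, 220, 230, 240,
       250]))
bodytop 629 ((463.5503845214844, -279.4286193847656), (236.00338745117188, 109.9659194946289), 60.34341049194336) [ 461.57154367 -295.99622368  160.90606976] [ 459.82835142 -296.7200701   160.84523797]
handle 180 ((455.721923828125, -316.3455505371094), (101.69563293457031, 20.829723358154297), 48.53330993652344) [ 455.27805972 -316.11753839  195.7456003 ] [ 454.62843214 -316.17516007  196.07752133]
rail 232 ((522.0383911132812, -302.5201416015625), (235.7654266357422, 246.6248321533203), 78.97068786621094) [ 548.30329439 -319.83240645   37.31408713] [ 558.03029192 -335.33787015   37.541653  ]
slab 817 ((501.47271728515625, -310.1055908203125), (390.7259826660156, 219.38162231445312), 0.29111453890800476) [ 495.80642746 -326.22201031    7.19471415] [ 518.47001183 -330.95292846    6.58559021]
```

View pics/crop0.png

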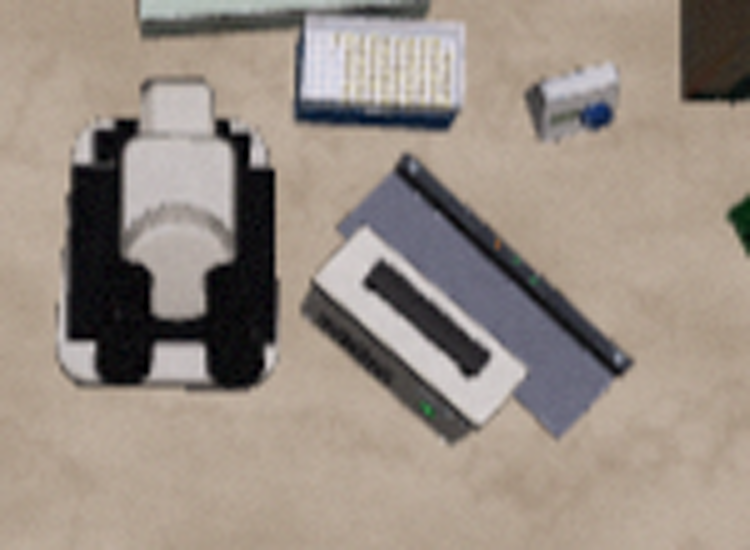

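The crop confirms it: the white pack's handle bar runs from crop (375,275) to (480,365). The dock rail runs from (408,160) to (625,365). Next I'll fit both.

```bash
python3 - <<'E'
from h import *
import cv2
d=dict(np.load("top0.npz"));P=pts(d)
K=d["intrinsics"];E=d["extrinsics"]
def at(u,v,h):
    u=280+(u+.5)/5-.5;v=150+(v+.5)/5-.5
    r=E[:3,:3]@np.array([(u-K[0,2])/K[0,0],(v-K[1,2])/K[1,1],1]);return (E[:3,3]+r*(h-E[2,3])/r[2])[:2]
w=P[150:260,280:430].reshape(-1,3);x,y,z=w.T
def rect(m,n):
    q=w[m];r=cv2.minAreaRect(q[:,:2].astype(np.float32));c=q[:,:2].mean(0)
    e,V=np.linalg.eigh(np.cov(q[:,:2].T));a=np.degrees(np.arctan2(V[1,1],V[0,1]));print(n,len(q),np.round(r[0],1),np.round(r[1],1),r[2],"pca",c.round(1),a%180,q[:,2].mean())
H=np.array([455.7,-316.3])
rel=np.hypot(x-H[0],y-H[1])
rect((rel<90)&(z>150)&(z<172),"body"); rect((rel<70)&(z>182)&(z<206),"handle")
# rail: within strip
a=np.radians(48.5);ax=np.array([np.cos(a),np.sin(a)]);n=np.array([np.sin(a),-np.cos(a)])
s=(w[:,:2]-H)@n;t=(w[:,:2]-H)@ax
rect((s>40)&(s<150)&(abs(t)<160)&(z>31)&(z<45),"rail")
rect((s>35)&(s<150)&(abs(t)<160)&(z>4)&(z<13),"slab")
print("rail outer",at(412,152,38),at(634,362,38),"rail inner",at(400,172,38),at(618,376,38))
print("slab far-right front corner",at(558,438,8),"left front",at(336,224,8))
print("body",[at(*p,162).round(1) for p in[(365,228),(526,372),(478,428),(315,283)]])
q=(np.abs(t)<120)&(s>-140)&(s<200)
E
cat >> h.py <<'E'
E
```

```text
body 524 [ 455.7 -316.4] [160.6  58. ] 48.527809143066406 pca [ 452.9 -313.9] 48.794189378127754 160.87226786787028
handle 180 [ 455.7 -316.3] [101.7  20.8] 48.53330993652344 pca [ 455.3 -316.1] 48.27908459663609 195.7456003020477
rail 206 [ 555.6 -392.1] [295.8  43.9] 47.07207107543945 pca [ 530.8 -398.9] 45.63895053478309 37.01076552853785
slab 651 [ 524.7 -377.9] [317.  113.3] 48.142433166503906 pca [ 507.7 -384.4] 45.91604304513379 7.809731183699455
rail outer [ 612.01878019 -327.02875421] [ 449.05007124 -496.96704298] rail inner [ 595.90323426 -317.53276347] [ 438.03472154 -484.34984205]
slab far-right front corner [ 392.70210184 -442.95365055] left front [ 559.7961065  -270.29226697]
body [array([ 526.8, -276.8]), array([ 424. , -391.3]), array([ 383.6, -356.5]), array([ 486.2, -240.8])]
```

```bash
cat >> h.py <<'E'
import json,os
from scipy.spatial.transform import Rotation as R
def load():
    if os.path.exists("cmd.json"):
        c=json.load(open("cmd.json"));return np.array(c["p"]),R.from_quat(c["q"])
    return np.array([144.207,-608.115,231.312]),R.from_quat([-1.16078352e-01,9.93239575e-01,0,0])
def down(yaw,tilt=0,ax=None):
    """tool down, tool y at yaw (deg); then world rotvec tilt"""
    y=np.array([np.cos(np.radians(yaw)),np.sin(np.radians(yaw)),0]);z=np.array([0,0,-1.])
    return R.from_matrix(np.stack([np.cross(y,z),y,z],1))
def plan(T,w):
    """print rows for targets [(p,R)], opening w; store the last as commanded"""
    p0,R0=load();rows=[]
    for p,r in T:
        s=R0.inv().apply(np.array(p)-p0)/100;t=np.degrees((R0.inv()*r).as_rotvec())/60
        rows.append([w,np.round(s,3).tolist(),np.round(t,3).tolist()])
    for r in rows: print(json.dumps(r),end=",\n")
    if max(abs(np.array([r[1]+r[2] for r in rows]).ravel()))>1: print("TOO BIG")
    s,t=rows[-1][1:]
    json.dump(dict(p=(p0+R0.apply(np.array(s)*100)).tolist(),q=(R0*R.from_rotvec(np.radians(np.array(t)*60))).as_quat().tolist()),open("cmd.json","w"))
E
python3 - <<'E'
from h import *
p0,R0=load()
A=p0;B=np.array([455.7,-316.4,262.])
for k in range(1,6):
    yaw=103.35+35.15*k/5
    for f in [k/5]: plan([(A+(B-A)*f,down(yaw))],85)
E
```

```text
[85, [-0.741, 0.424, -0.061], [0.0, 0.0, -0.117]],
[85, [-0.787, 0.33, -0.062], [0.0, 0.0, -0.118]],
[85, [-0.822, 0.231, -0.061], [0.0, 0.0, -0.117]],
[85, [-0.843, 0.129, -0.062], [0.0, 0.0, -0.117]],
[85, [-0.853, 0.025, -0.061], [0.0, 0.0, -0.117]],
```

{"fn": "jog_arm", "kwargs": {"plan": [[85,[-0.741,0.424,-0.061],[0,0,-0.117]],[85,[-0.741,0.424,-0.061],[0,0,-0.117]],[85,[-0.741,0.424,-0.061],[0,0,-0.117]]]}}

```text
clock: 0.48
position: [207.6, -548.7, 237.4]
ee_rot: [-0.178, 0.984, 0.0, 0.0]
contact_force: [0.1, -0.2, 0.1]
gripper_width: 84.8
grasp_force: 0.0
```

{"fn": "jog_arm", "kwargs": {"plan": [[85,[-0.787,0.33,-0.062],[0,0,-0.118]],[85,[-0.787,0.33,-0.062],[0,0,-0.118]],[85,[-0.787,0.33,-0.062],[0,0,-0.118]]]}}

```text
clock: 0.85
position: [269.3, -491.1, 243.6]
ee_rot: [-0.238, 0.971, 0.0, -0.0]
contact_force: [-0.0, -0.4, 0.1]
gripper_width: 85.0
grasp_force: 0.0
```

{"fn": "jog_arm", "kwargs": {"plan": [[85,[-0.822,0.231,-0.061],[0,0,-0.117]],[85,[-0.822,0.231,-0.061],[0,0,-0.117]],[85,[-0.822,0.231,-0.061],[0,0,-0.117]]]}}

```text
clock: 1.23
position: [331.3, -433.2, 249.5]
ee_rot: [-0.297, 0.955, 0.0, -0.0]
contact_force: [0.7, -0.6, 0.4]
gripper_width: 84.8
grasp_force: 0.0
```

{"fn": "jog_arm", "kwargs": {"plan": [[85,[-0.843,0.129,-0.062],[0,0,-0.117]],[85,[-0.843,0.129,-0.062],[0,0,-0.117]],[85,[-0.843,0.129,-0.062],[0,0,-0.117]]]}}

```text
clock: 1.6
position: [393.4, -375.2, 255.6]
ee_rot: [-0.354, 0.935, 0.0, -0.0]
contact_force: [-0.4, -0.1, -0.1]
gripper_width: 84.9
grasp_force: 0.0
```

{"fn": "jog_arm", "kwargs": {"plan": [[85,[-0.853,0.025,-0.061],[0,0,-0.117]],[85,[-0.853,0.025,-0.061],[0,0,-0.117]],[85,[-0.853,0.025,-0.061],[0,0,-0.117]],[85,[-0.853,0.025,-0.061],[0,0,-0.117]]]}}

```text
clock: 2.1
position: [454.4, -317.6, 261.6]
ee_rot: [-0.41, 0.912, 0.0, -0.0]
contact_force: [0.4, -0.1, -0.3]
gripper_width: 85.2
grasp_force: 0.0
```

Run:
```python
from h import *
p,r=load();print(p)
H=np.array([455.7,-316.4,172.5])
plan([(H,down(138.5))],85)
```

```text
[ 455.63389298 -316.39941222  262.012     ]
[85, [-0.0, -0.0, 0.895], [0.0, 0.0, -0.0]],
```

{"fn": "jog_arm", "kwargs": {"plan": [[85,[0,0,0.45],[0,0,0]],[85,[0,0,0.895],[0,0,0]],[85,[0,0,0.895],[0,0,0]],[85,[0,0,0.895],[0,0,0]]]}}

```text
clock: 2.6
position: [456.1, -317.8, 174.3]
ee_rot: [-0.41, 0.912, -0.001, 0.001]
contact_force: [0.3, -0.4, -0.6]
gripper_width: 84.9
grasp_force: 0.0
```

Run:
```python
from bench import *
import cv2
d=get_image("scene");cv2.imwrite("pics/s1.png",cv2.resize(d["img"][130:330,290:490,::-1],None,fx=3,fy=3,interpolation=cv2.INTER_CUBIC))
print(read_state()["position"])
```

```text
[ 456.54530723 -317.60193067  174.78105046]
```

View pics/s1.png

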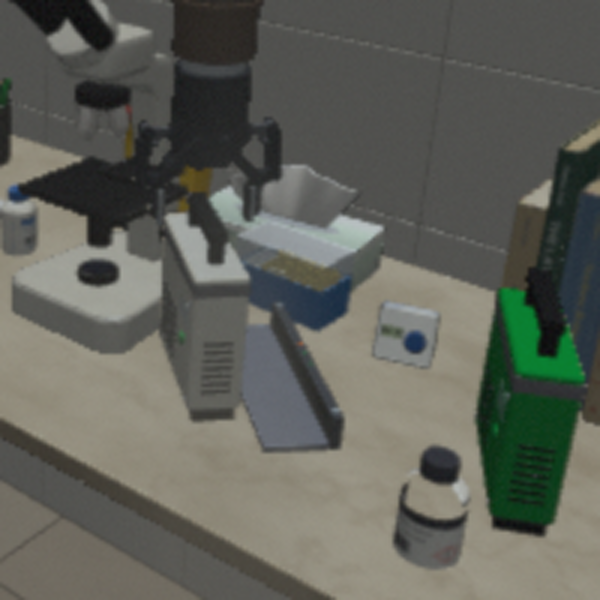

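The fingers straddle the black bar of the white pack, at about (200,200) in the crop. The green look-alike is well off to the right. I'll go 2 mm lower and close.

{"fn": "jog_arm", "kwargs": {"plan": [[85,[0,0,0.02],[0,0,0]],[85,[0,0,0.02],[0,0,0]],[10,[0,0,0.02],[0,0,0]],[10,[0,0,0.02],[0,0,0]],[10,[0,0,0.02],[0,0,0]],[10,[0,0,0.02],[0,0,0]],[10,[0,0,0.02],[0,0,0]],[10,[0,0,0.02],[0,0,0]],[10,[0,0,0.02],[0,0,0]],[10,[0,0,0.02],[0,0,0]]]}}

```text
clock: 3.9
position: [456.0, -316.6, 170.9]
ee_rot: [-0.411, 0.912, -0.001, 0.0]
contact_force: [0.9, -2.1, 1.3]
gripper_width: 19.1
grasp_force: 59.4
```

Run:
```python
from h import *
from bench import *
p,r=load(); p=p-[0,0,2]; json.dump(dict(p=p.tolist(),q=r.as_quat().tolist()),open("cmd.json","w"))
s=read_state();print(p,s["position"],s["ee_rot"],s["contact_force"],s["wrist_torque"])
```

```text
[ 455.63389298 -316.39941222  170.512     ] [ 456.03692301 -316.56526641  170.85484194] [-4.10801055e-01  9.11724792e-01 -5.05250117e-04  3.76291973e-04] [ 0.8579912  -2.11692442  1.25626342] [-0.48828199 -0.55558228 -0.02218326]
```

```bash
cat >> h.py <<'E'
def pk(yaw,phi): return R.from_euler("z",yaw,degrees=True)*R.from_euler("x",phi,degrees=True)
G=(np.array([0,0,170.7]), pk(48.5,0).inv()*down(138.5))   # tool in the pack frame
def tool(side,pw,yaw,phi):
    """tool pose when the runner edge 'side' (-79 right,+79 left) stands at world pw"""
    r=pk(yaw,phi);o=np.array(pw)-r.apply([0,side,0]);return o+r.apply(G[0]),r*G[1]
RW=np.array([455.7,-316.4,0])-pk(48.5,0).apply([0,79,0])
D0=np.array([499.9,-379.6]);DX=np.array([.7193,-.6947]);DY=np.array([.6947,.7193])
E
python3 - <<'E'
from h import *
print(RW)
plan([tool(-79,RW,48.5,f) for f in(1.2,2.5,3.8,5,6.3,7.5)],10)
print()
plan([tool(-79,RW,48.5-29.6*k/10,7.5) for k in range(1,11)],10)
E
```

```text
[ 514.86750194 -368.74698381    0.        ]
[10, [-0.0, -0.036, -0.018], [-0.02, 0.0, -0.0]],
[10, [-0.0, -0.076, -0.035], [-0.042, 0.0, -0.0]],
[10, [-0.0, -0.115, -0.05], [-0.063, 0.0, -0.0]],
[10, [-0.0, -0.152, -0.064], [-0.083, 0.0, -0.0]],
[10, [-0.0, -0.193, -0.078], [-0.105, 0.0, -0.0]],
[10, [-0.0, -0.23, -0.09], [-0.125, 0.0, -0.0]],

[10, [-0.029, -0.001, -0.0], [0.0, -0.006, 0.049]],
[10, [-0.058, -0.003, -0.001], [0.0, -0.013, 0.098]],
[10, [-0.087, -0.007, -0.001], [0.0, -0.019, 0.147]],
[10, [-0.115, -0.012, -0.002], [0.0, -0.026, 0.196]],
[10, [-0.144, -0.018, -0.003], [0.0, -0.032, 0.244]],
[10, [-0.171, -0.026, -0.004], [0.0, -0.039, 0.293]],
[10, [-0.199, -0.036, -0.005], [0.0, -0.045, 0.342]],
[10, [-0.226, -0.047, -0.007], [0.0, -0.051, 0.391]],
[10, [-0.252, -0.059, -0.008], [0.0, -0.058, 0.44]],
[10, [-0.277, -0.072, -0.01], [-0.0, -0.064, 0.489]],
```

```bash
sed -i 's/R.from_euler("z",yaw,degrees/R.from_euler("z",yaw-90,degrees/' h.py
python3 - <<'E'
from h import *
json.dump(dict(p=[455.634,-316.399,170.512],q=down(138.5).as_quat().tolist()),open("cmd.json","w"))
print(RW)
plan([tool(-79,RW,48.5,f) for f in(1.2,2.5,3.8,5,6.3,7.5)],10)
print()
plan([tool(-79,RW,48.5-29.6*k/10,7.5) for k in range(1,11)],10)
E
```

```text
[ 403.35301619 -375.56750194    0.        ]
[10, [0.035, -0.001, -0.018], [0.0, -0.02, 0.0]],
[10, [0.075, -0.001, -0.035], [0.0, -0.042, -0.0]],
[10, [0.114, -0.001, -0.05], [0.0, -0.063, -0.0]],
[10, [0.151, -0.001, -0.064], [0.0, -0.083, -0.0]],
[10, [0.192, -0.001, -0.078], [0.0, -0.105, 0.0]],
[10, [0.229, -0.001, -0.09], [0.0, -0.125, -0.0]],

[10, [0.001, -0.028, -0.001], [0.006, -0.0, 0.049]],
[10, [0.003, -0.057, -0.001], [0.013, -0.0, 0.098]],
[10, [0.007, -0.086, -0.001], [0.019, -0.0, 0.147]],
[10, [0.012, -0.114, -0.002], [0.026, 0.0, 0.196]],
[10, [0.019, -0.143, -0.003], [0.032, 0.0, 0.245]],
[10, [0.027, -0.17, -0.004], [0.039, 0.0, 0.293]],
[10, [0.036, -0.198, -0.005], [0.045, -0.0, 0.342]],
[10, [0.047, -0.225, -0.007], [0.052, -0.0, 0.391]],
[10, [0.059, -0.251, -0.008], [0.058, -0.0, 0.44]],
[10, [0.073, -0.276, -0.01], [0.064, -0.0, 0.489]],
```

{"fn": "jog_arm", "kwargs": {"plan": [[10,[0.035,-0.001,-0.018],[0,-0.02,0]],[10,[0.075,-0.001,-0.035],[0,-0.042,0]],[10,[0.114,-0.001,-0.05],[0,-0.063,0]],[10,[0.151,-0.001,-0.064],[0,-0.083,0]],[10,[0.192,-0.001,-0.078],[0,-0.105,0]],[10,[0.229,-0.001,-0.09],[0,-0.125,0]],[10,[0.229,-0.001,-0.09],[0,-0.125,0]],[10,[0.229,-0.001,-0.09],[0,-0.125,0]]]}}

```text
clock: 4.9
position: [439.4, -333.2, 178.8]
ee_rot: [-0.41, 0.91, 0.028, 0.059]
contact_force: [1.0, 0.6, -2.2]
gripper_width: 19.0
grasp_force: 59.2
```

Run:
```python
from bench import *
import cv2
d=get_image("scene");cv2.imwrite("pics/s2.png",cv2.resize(d["img"][130:330,290:490,::-1],None,fx=3,fy=3,interpolation=cv2.INTER_CUBIC))
s=read_state();print(s["position"],s["contact_force"],s["wrist_torque"])
```

```text
[ 439.48950045 -333.12503883  178.79843777] [ 1.33764934  0.29992785 -2.83563769] [-0.39249752  0.15756231 -0.00156334]
```

View pics/s2.png

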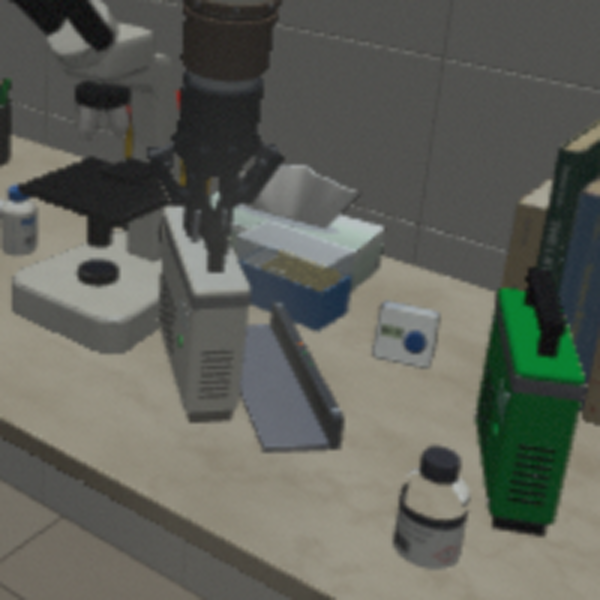

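The pack leans towards its right end at crop (210,415). I'll check the tilt from the depth data.

```bash
cat >> h.py <<'E'
def est(side,pw,yaw,phi,show=True):
    """body-top plane and outline from the top depth near the predicted pack pose (pack coords)"""
    from bench import get_image
    import cv2
    d=get_image("top");P=pts(d);r=pk(yaw,phi);o=np.array(pw)-r.apply([0,side,0])
    q=r.inv().apply(P.reshape(-1,3)-o);img=d["img"].reshape(-1,3).astype(int)
    m=(abs(q[:,0])<45)&(abs(q[:,1])<95)&(abs(q[:,2]-162)<14)&(img.sum(1)>330)
    a=q[m];A=np.c_[a[:,:2],np.ones(len(a))]
    for _ in range(3):
        c=np.linalg.lstsq(A,a[:,2],rcond=None)[0];k=abs(A@c-a[:,2])<6;A=A[k];a=a[k]
    rr=cv2.minAreaRect(a[:,:2].astype(np.float32))
    print("n",len(a),"tilt err about x,y deg",np.degrees([c[1],-c[0]]).round(2),"top z",c[2].round(1),"rect",np.round(rr[0],1),np.round(rr[1],1),round(rr[2],1))
    return d
E
python3 - <<'E'
from h import *
est(-79,RW,48.5,7.5)
E
```

```text
n 204 tilt err about x,y deg [-0.01  0.73] top z 160.3 rect [-12.9  -4. ] [ 42.5 152.1] 2.7
```

{"fn": "jog_arm", "kwargs": {"plan": [[10,[0.001,-0.028,-0.001],[0.006,0,0.049]],[10,[0.003,-0.057,-0.001],[0.013,0,0.098]],[10,[0.007,-0.086,-0.001],[0.019,0,0.147]],[10,[0.012,-0.114,-0.002],[0.026,0,0.196]],[10,[0.019,-0.143,-0.003],[0.032,0,0.245]],[10,[0.027,-0.17,-0.004],[0.039,0,0.293]],[10,[0.036,-0.198,-0.005],[0.045,0,0.342]],[10,[0.047,-0.225,-0.007],[0.052,0,0.391]],[10,[0.059,-0.251,-0.008],[0.058,0,0.44]],[10,[0.073,-0.276,-0.01],[0.064,0,0.489]]]}}

```text
clock: 6.25
position: [454.1, -356.7, 177.9]
ee_rot: [-0.163, 0.985, 0.013, 0.061]
contact_force: [-0.7, -1.3, -4.3]
gripper_width: 18.7
grasp_force: 59.0
```

Run:
```python
from h import *
from bench import *
import cv2
d=est(-79,RW,18.9,7.5)
cv2.imwrite("pics/t3.png",cv2.resize(d["img"][150:260,280:430,::-1],None,fx=5,fy=5,interpolation=cv2.INTER_CUBIC))
s=read_state();print(load()[0],s["position"],s["contact_force"],s["wrist_torque"])
```

```text
n 159 tilt err about x,y deg [-1.1   1.17] top z 160.0 rect [ -4.2 -33.3] [101.9  55.9] 89.8
[ 456.32384102 -357.42302228  179.55060366] [ 454.17976887 -356.85939405  177.91706622] [-0.95855015 -0.80151718 -4.42215517] [-5.64388551e-01  1.14876173e+00 -1.11291534e-03]
```

View pics/t3.png

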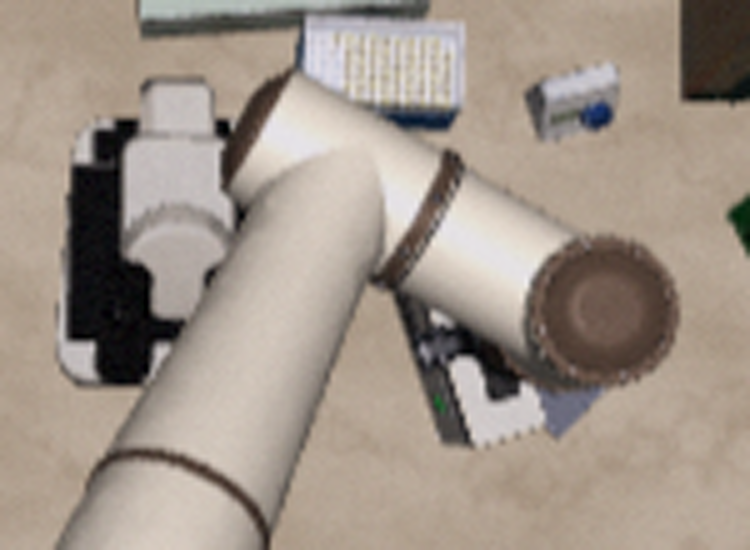

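The arm hides the left end. The right end at crop (500,400) lies on the predicted yaw and is about 4 mm short. I'll swing a touch more and lower.

Run:
```python
from h import *
plan([tool(-79,RW,y,f) for y,f in((18.2,7.5),(17.4,7.5),(17.4,6.7),(17.4,5.9),(17.4,5.1),(17.4,4.3),(17.4,3.5),(17.4,2.7))],10)
```

```text
[10, [-0.0, -0.007, 0.0], [0.002, -0.0, 0.012]],
[10, [-0.0, -0.015, 0.0], [0.004, -0.0, 0.025]],
[10, [-0.024, -0.015, 0.011], [0.003, 0.013, 0.025]],
[10, [-0.048, -0.016, 0.023], [0.003, 0.027, 0.025]],
[10, [-0.071, -0.017, 0.035], [0.003, 0.04, 0.025]],
[10, [-0.094, -0.017, 0.047], [0.003, 0.053, 0.025]],
[10, [-0.117, -0.018, 0.059], [0.003, 0.067, 0.025]],
[10, [-0.14, -0.019, 0.072], [0.003, 0.08, 0.025]],
```

{"fn": "jog_arm", "kwargs": {"plan": [[10,[0,-0.007,0],[0.002,0,0.012]],[10,[0,-0.015,0],[0.004,0,0.025]],[10,[-0.024,-0.015,0.011],[0.003,0.013,0.025]],[10,[-0.048,-0.016,0.023],[0.003,0.027,0.025]],[10,[-0.071,-0.017,0.035],[0.003,0.04,0.025]],[10,[-0.094,-0.017,0.047],[0.003,0.053,0.025]],[10,[-0.117,-0.018,0.059],[0.003,0.067,0.025]],[10,[-0.14,-0.019,0.072],[0.003,0.08,0.025]],[10,[-0.14,-0.019,0.072],[0.003,0.08,0.025]],[10,[-0.14,-0.019,0.072],[0.003,0.08,0.025]]]}}

```text
clock: 7.55
position: [471.0, -354.8, 175.3]
ee_rot: [-0.151, 0.988, 0.003, 0.024]
contact_force: [-3.8, -0.8, 1.7]
gripper_width: 19.0
grasp_force: 59.8
```

Run:
```python
from h import *
from bench import *
import cv2
est(-79,RW,17.4,2.8)
d=get_image("scene");np.savez("s4.npz",**d)
cv2.imwrite("pics/s4.png",cv2.resize(d["img"][180:300,320:440,::-1],None,fx=5,fy=5,interpolation=cv2.INTER_CUBIC))
s=read_state();print(load()[0],s["position"],s["contact_force"],s["wrist_torque"])
```

```text
n 202 tilt err about x,y deg [1.95 0.5 ] top z 163.6 rect [ -2.1 -22.6] [ 56.  119.2] 0.4
[ 470.95862747 -354.41590745  174.23738559] [ 470.87352889 -354.86562835  175.24252727] [-2.70811634 -0.38457465  1.79293279] [0.01894328 1.09825015 0.07373219]
```

View pics/s4.png

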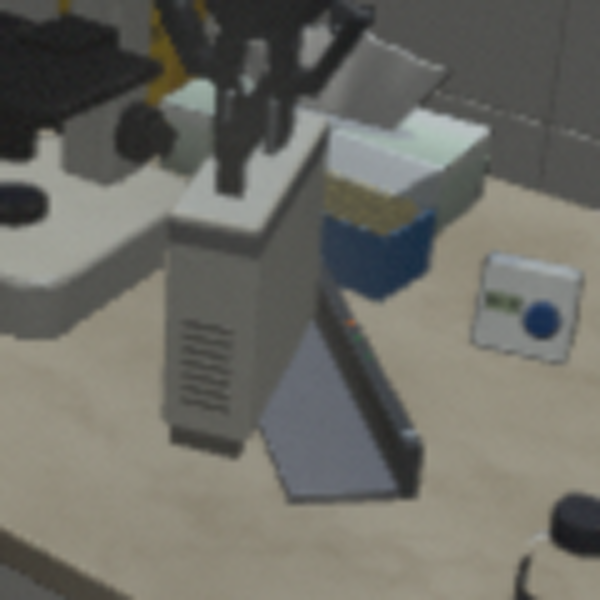

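```bash
cat >> h.py <<'E'
def planes(d,side,pw,yaw,phi):
    P=pts(d).reshape(-1,3);r=pk(yaw,phi);o=np.array(pw)-r.apply([0,side,0]);q=r.inv().apply(P-o)
    for n,k,m in(("right end y",1,(abs(q[:,1]+80)<12)&(abs(q[:,0])<22)&(q[:,2]>25)&(q[:,2]<150)),
               ("far face x",0,(abs(q[:,0]-28)<12)&(abs(q[:,1])<70)&(q[:,2]>50)&(q[:,2]<150)),
               ("top z",2,(abs(q[:,2]-162)<12)&(abs(q[:,0])<20)&(abs(q[:,1])<72))):
        a=q[m];c=a.mean(0);s,V=np.linalg.eigh(np.cov(a.T));nv=r.apply(V[:,0]);nv*=np.sign(V[k,0])
        print(n,len(a),"at",c.round(1),"normal(pack)",(V[:,0]*np.sign(V[k,0])).round(3),"rms",s[0]**.5)
E
python3 - <<'E'
from h import *
planes(dict(np.load("scene0.npz")),-79,RW,48.5,0)
planes(dict(np.load("s4.npz")),-79,RW,17.4,2.8)
est(-79,RW,17.4,2.8)
E
```

```text
right end y 241 at [ -6.  -78.3  74.1] normal(pack) [ 0.079  0.997 -0.006] rms 2.33706512013123h.py:52: RuntimeWarning: Mean of empty slice.
  a=q[m];c=a.mean(0);s,V=np.linalg.eigh(np.cov(a.T));nv=r.apply(V[:,0]);nv*=np.sign(V[k,0])
  ret = um.true_divide(
  avg = a.mean(axis, **keepdims_kw)
h.py:52: RuntimeWarning: Degrees of freedom <= 0 for slice
  a=q[m];c=a.mean(0);s,V=np.linalg.eigh(np.cov(a.T));nv=r.apply(V[:,0]);nv*=np.sign(V[k,0])
  c *= np.true_divide(1, fact)
  c *= np.true_divide(1, fact)
Traceback (most recent call last):
  File "h.py", line 52, in planes
    a=q[m];c=a.mean(0);s,V=np.linalg.eigh(np.cov(a.T));nv=r.apply(V[:,0]);nv*=np.sign(V[k,0])
                           ~~~~~~~~~~~~~~^^^^^^^^^^^^^
numpy.linalg.LinAlgError: Eigenvalues did not converge
```

```bash
sed -i 's/        a=q\[m\];c=a.mean(0)/        a=q[m]\n        if len(a)<20: continue\n        c=a.mean(0)/' h.py
python3 - <<'E'
from h import *
planes(dict(np.load("s4.npz")),-79,RW,17.4,2.8)
est(-79,RW,17.4,2.8)
E
```

```text
right end y 520 at [  0.5 -78.   89.2] normal(pack) [0.001 1.    0.   ] rms 1.7665509464952411
far face x 318 at [ 31.8  -3.2 100.1] normal(pack) [ 1.    -0.001  0.018] rms 0.41701499668082415
top z 156 at [  4.4 -30.8 165.1] normal(pack) [-0.03   0.014  0.999] rms 2.1223964886715523
n 203 tilt err about x,y deg [0.34 0.01] top z 162.7 rect [ -1.8 -22.7] [118.9  55.5] 89.7
```

Left end is on the dock and the tilt is 2.8° as wanted. Next I'll rock onto the left end and swing the right.

Run:
```python
from h import *
r=pk(17.4,2.8);LW=RW+r.apply([0,158,0]);LW[2]=8
e=LW[:2]-D0;print(LW,"dock xy",e@DX,e@DY)
plan([tool(79,LW,17.4,f) for f in(2.0,1.0,0,-1,-2,-3,-4,-5,-6)],10)
print()
plan([tool(79,LW,17.4+k*2.7,-6) for k in range(1,11)],10)
```

```text
[ 553.94298946 -328.37546492    8.        ] dock xy 3.2874377965383346 74.3894728586746
[10, [-0.021, 0.0, -0.015], [-0.0, 0.012, 0.0]],
[10, [-0.051, 0.0, -0.028], [-0.0, 0.028, 0.0]],
[10, [-0.082, 0.0, -0.041], [-0.0, 0.045, 0.0]],
[10, [-0.112, 0.0, -0.053], [-0.0, 0.062, 0.0]],
[10, [-0.143, 0.0, -0.065], [-0.0, 0.078, 0.0]],
[10, [-0.174, 0.0, -0.076], [-0.0, 0.095, 0.0]],
[10, [-0.205, 0.0, -0.086], [-0.0, 0.112, -0.0]],
[10, [-0.236, 0.0, -0.096], [-0.0, 0.128, -0.0]],
[10, [-0.268, 0.0, -0.105], [-0.0, 0.145, -0.0]],

[10, [-0.0, -0.028, -0.0], [0.004, -0.0, -0.045]],
[10, [-0.002, -0.057, -0.001], [0.009, -0.0, -0.09]],
[10, [-0.006, -0.085, -0.001], [0.014, -0.0, -0.134]],
[10, [-0.01, -0.114, -0.001], [0.018, -0.0, -0.179]],
[10, [-0.016, -0.141, -0.002], [0.023, -0.0, -0.224]],
[10, [-0.024, -0.169, -0.003], [0.028, -0.0, -0.269]],
[10, [-0.032, -0.196, -0.004], [0.033, -0.0, -0.313]],
[10, [-0.042, -0.223, -0.005], [0.037, -0.0, -0.358]],
[10, [-0.053, -0.25, -0.006], [0.042, -0.0, -0.403]],
[10, [-0.066, -0.275, -0.007], [0.047, -0.0, -0.448]],
```

{"fn": "jog_arm", "kwargs": {"plan": [[10,[-0.021,0,-0.015],[0,0.012,0]],[10,[-0.051,0,-0.028],[0,0.028,0]],[10,[-0.082,0,-0.041],[0,0.045,0]],[10,[-0.112,0,-0.053],[0,0.062,0]],[10,[-0.143,0,-0.065],[0,0.078,0]],[10,[-0.174,0,-0.076],[0,0.095,0]],[10,[-0.205,0,-0.086],[0,0.112,0]],[10,[-0.236,0,-0.096],[0,0.128,0]],[10,[-0.268,0,-0.105],[0,0.145,0]],[10,[-0.268,0,-0.105],[0,0.145,0]]]}}

```text
clock: 8.95
position: [496.4, -346.4, 186.1]
ee_rot: [-0.151, 0.987, -0.008, -0.052]
contact_force: [-4.0, -1.8, 2.5]
gripper_width: 19.0
grasp_force: 59.9
```

Run:
```python
from h import *
from bench import *
r=pk(17.4,2.8);LW=RW+r.apply([0,158,0]);LW[2]=8
est(79,LW,17.4,-6)
planes(get_image("scene"),79,LW,17.4,-6)
s=read_state();print(tool(79,LW,17.4,-6)[0],s["position"],s["contact_force"],s["wrist_torque"])
```

```text
n 287 tilt err about x,y deg [-0.19  0.69] top z 161.0 rect [-1.8 -1.7] [158.   55.3] 89.9
right end y 559 at [  0.3 -78.3  88.6] normal(pack) [0.008 1.    0.   ] rms 1.921948080695719
far face x 305 at [ 31.6  -3.9 100.8] normal(pack) [ 1.    -0.002  0.02 ] rms 0.4592122747815271
top z 131 at [  3.7 -24.2 164.5] normal(pack) [-0.038  0.013  0.999] rms 2.4355585393550134
[ 495.99748881 -346.53448409  186.02263614] [ 496.00102722 -346.51721304  186.02001107] [-3.40781578 -1.486459    3.06802457] [-0.28923613  0.69014554  0.0739284 ]
```

Rocked as planned, with the right end about 24 mm up. Now I'll swing it round.

{"fn": "jog_arm", "kwargs": {"plan": [[10,[0,-0.028,0],[0.004,0,-0.045]],[10,[-0.002,-0.057,-0.001],[0.009,0,-0.09]],[10,[-0.006,-0.085,-0.001],[0.014,0,-0.134]],[10,[-0.01,-0.114,-0.001],[0.018,0,-0.179]],[10,[-0.016,-0.141,-0.002],[0.023,0,-0.224]],[10,[-0.024,-0.169,-0.003],[0.028,0,-0.269]],[10,[-0.032,-0.196,-0.004],[0.033,0,-0.313]],[10,[-0.042,-0.223,-0.005],[0.037,0,-0.358]],[10,[-0.053,-0.25,-0.006],[0.042,0,-0.403]],[10,[-0.066,-0.275,-0.007],[0.047,0,-0.448]]]}}

```text
clock: 10.3
position: [511.5, -370.0, 184.8]
ee_rot: [-0.378, 0.924, -0.02, -0.047]
contact_force: [0.1, 0.7, -2.4]
gripper_width: 18.9
grasp_force: 59.4
```

Run:
```python
from h import *
from bench import *
import cv2
r=pk(17.4,2.8);LW=RW+r.apply([0,158,0]);LW[2]=8
d=est(79,LW,44.4,-6)
sc=get_image("scene")
planes(sc,79,LW,44.4,-6)
s=read_state();print(tool(79,LW,44.4,-6)[0],s["position"],s["contact_force"],s["wrist_torque"])
a=cv2.resize(d["img"][170:250,320:420,::-1],None,fx=4,fy=4,interpolation=cv2.INTER_CUBIC)
b=cv2.resize(sc["img"][190:290,330:430,::-1],None,fx=4,fy=4,interpolation=cv2.INTER_CUBIC)
a=cv2.copyMakeBorder(a,0,80,0,0,cv2.BORDER_CONSTANT)
cv2.imwrite("pics/c5.png",np.hstack([a,b]))
```

```text
n 312 tilt err about x,y deg [ 1.23 -0.56] top z 159.9 rect [-3.8  1. ] [157.2  55.2] 89.7
right end y 588 at [ -0.5 -75.8  88.7] normal(pack) [0.013 1.    0.022] rms 1.822318011954822
top z 155 at [ -3.6 -21.5 163. ] normal(pack) [-0.03  -0.005  1.   ] rms 3.127547976295769
[ 510.55719252 -370.86197627  186.02263614] [ 511.37485805 -369.96995788  184.8004458 ] [ 0.2167955   0.08633977 -2.81726932] [ 8.01226353e-01 -6.45239776e-01  6.57547045e-05]
```

View pics/c5.png

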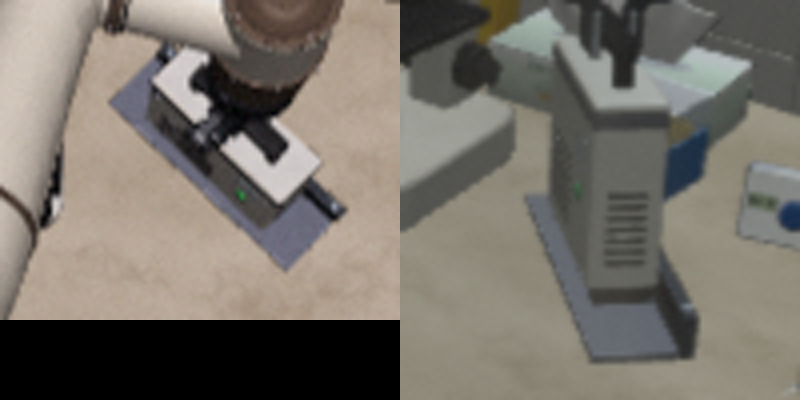

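The pack is over the dock, still rocked on its left end and a few mm short of the rail. I'll finish the swing while shifting towards the rail, then lower.

Run:
```python
from h import *
r=pk(17.4,2.8);LW=RW+r.apply([0,158,0]);LW[2]=8
X=np.r_[DX,0]
plan([tool(79,LW+X*s,y,f) for s,y,f in((1.5,44.8,-6),(3,45.4,-6),(4.5,46,-6),(6,46,-6),(6,46,-5),(6,46,-4),(6,46,-3),(6,46,-2),(6,46,-1),(6,46,0))],10)
```

```text
[10, [0.0, -0.019, -0.0], [0.0, -0.0, -0.006]],
[10, [-0.0, -0.041, -0.0], [0.001, -0.0, -0.016]],
[10, [-0.001, -0.062, -0.0], [0.003, -0.0, -0.026]],
[10, [-0.001, -0.077, -0.0], [0.003, -0.0, -0.026]],
[10, [0.028, -0.078, 0.014], [0.002, -0.017, -0.026]],
[10, [0.058, -0.079, 0.028], [0.002, -0.034, -0.026]],
[10, [0.087, -0.08, 0.043], [0.002, -0.05, -0.026]],
[10, [0.116, -0.08, 0.059], [0.002, -0.067, -0.026]],
[10, [0.144, -0.081, 0.075], [0.001, -0.084, -0.026]],
[10, [0.173, -0.082, 0.092], [0.001, -0.1, -0.026]],
```

{"fn": "jog_arm", "kwargs": {"plan": [[10,[0,-0.019,0],[0,0,-0.006]],[10,[0,-0.041,0],[0.001,0,-0.016]],[10,[-0.001,-0.062,0],[0.003,0,-0.026]],[10,[-0.001,-0.077,0],[0.003,0,-0.026]],[10,[0.028,-0.078,0.014],[0.002,-0.017,-0.026]],[10,[0.058,-0.079,0.028],[0.002,-0.034,-0.026]],[10,[0.087,-0.08,0.043],[0.002,-0.05,-0.026]],[10,[0.116,-0.08,0.059],[0.002,-0.067,-0.026]],[10,[0.144,-0.081,0.075],[0.001,-0.084,-0.026]],[10,[0.173,-0.082,0.092],[0.001,-0.1,-0.026]]]}}

```text
clock: 11.65
position: [503.6, -389.1, 179.9]
ee_rot: [-0.391, 0.92, 0.0, 0.001]
contact_force: [0.6, 10.4, 4.2]
gripper_width: 18.7
grasp_force: 60.4
```

{"fn": "jog_arm", "kwargs": {"plan": [[10,[0,0,0],[0,0,0]],[10,[0,0,0],[0,0,0]]]}}

```text
clock: 11.9
position: [503.0, -389.2, 180.1]
ee_rot: [-0.391, 0.92, 0.0, 0.0]
contact_force: [-0.6, 7.5, -0.3]
gripper_width: 19.4
grasp_force: 59.7
```

Run:
```python
from h import *
from bench import *
import cv2
r=pk(17.4,2.8);LW=RW+r.apply([0,158,0]);LW[2]=8
LW=LW+6*np.r_[DX,0]
d=est(79,LW,46,0)
sc=get_image("scene");planes(sc,79,LW,46,0)
s=read_state();print(tool(79,LW,46,0)[0],s["position"],s["contact_force"],s["wrist_torque"])
b=cv2.resize(sc["img"][190:290,330:430,::-1],None,fx=6,fy=6,interpolation=cv2.INTER_CUBIC)
cv2.imwrite("pics/s6.png",b)
```

```text
n 296 tilt err about x,y deg [1.33 0.17] top z 162.7 rect [-5.7 -0.1] [ 53.4 157.5] 1.0
right end y 537 at [ -0.1 -77.3  88.7] normal(pack) [-0.017  1.     0.016] rms 1.6586900011295553
top z 173 at [ -4.7 -22.2 165.1] normal(pack) [ 0.005 -0.012  1.   ] rms 2.0557445148925373
[ 503.38077819 -389.37150915  178.7       ] [ 502.99219397 -389.19380196  180.13780924] [-0.68677559  6.96223088 -1.52364212] [2.86135828 0.85313283 0.40470807]
```

View pics/s6.png

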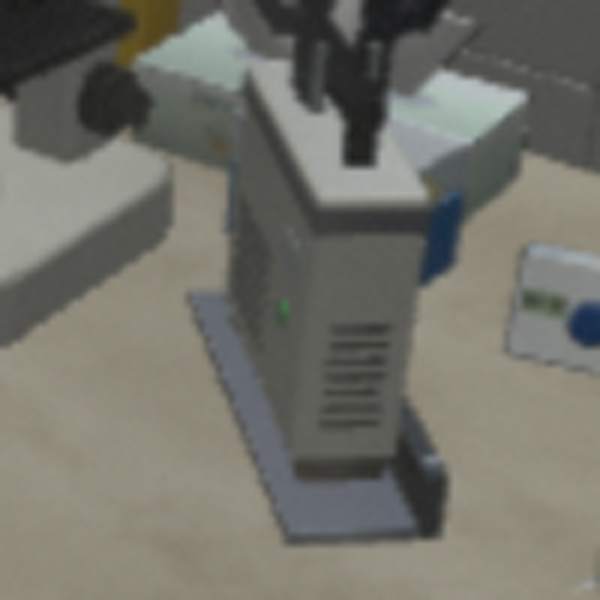

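The pack stands on the dock with its far face at the rail: the rail end is at (425,470) and the face meets it at (400,440). I'll relax slightly, open, and rise.

{"fn": "jog_arm", "kwargs": {"plan": [[10,[0,0.02,0],[0,0,0]],[10,[0,0.02,0],[0,0,0]],[85,[0,0.02,0],[0,0,0]],[85,[0,0.02,0],[0,0,0]],[85,[0,0.02,0],[0,0,0]],[85,[0,0.02,0],[0,0,0]],[85,[0,0.02,-0.3],[0,0,0]],[85,[0,0.02,-0.6],[0,0,0]],[85,[0,0.02,-0.9],[0,0,0]],[85,[0,0.02,-0.9],[0,0,0]]]}}

```text
clock: 13.25
position: [503.1, -388.9, 272.0]
ee_rot: [-0.391, 0.921, -0.003, 0.002]
contact_force: [-0.0, -0.2, -0.7]
gripper_width: 85.1
grasp_force: 0.0
```

Run:
```python
from h import *
from bench import *
import cv2
p,r0=load();print(p,read_state()["position"])
json.dump(dict(p=(p+r0.apply([0,2,-90])).tolist(),q=r0.as_quat().tolist()),open("cmd.json","w"))
r=pk(17.4,2.8);LW=RW+r.apply([0,158,0]);LW[2]=8
LW=LW+6*np.r_[DX,0]
d=est(79,LW,46,0)
sc=get_image("scene");planes(sc,79,LW,46,0);np.savez("s7.npz",**sc);np.savez("t7.npz",**d)
# rail in the dock frame: heights 30..45 points, right of the pack
P=pts(sc).reshape(-1,3);e=P[:,:2]-D0;X=e@DX;Y=e@DY
for y0,y1 in((-118,-88),):
    m=(Y>y0)&(Y<y1)&(P[:,2]>14)&(P[:,2]<32)&(abs(X-33)<20);print("rail face x",m.sum(),np.median(X[m]) if m.any() else "")
    m=(Y>y0)&(Y<y1)&(abs(P[:,2]-8)<6)&(abs(X)<60);print("slab x range",X[m].min(),X[m].max())
b=cv2.resize(sc["img"][200:280,350:430,::-1],None,fx=7,fy=7,interpolation=cv2.INTER_CUBIC)
a=d["img"][170:250,330:410,::-1];a=cv2.resize(a,(560,560),interpolation=cv2.INTER_CUBIC)
cv2.imwrite("pics/f7.png",cv2.resize(np.hstack([a,b]),(800,400)))
```

```text
[ 503.3548683  -389.38554662  178.66847037] [ 503.13136419 -388.89838048  272.00868711]
n 343 tilt err about x,y deg [0.19 1.83] top z 160.3 rect [-6.5  2.8] [ 56.1 157. ] 0.4
right end y 554 at [ -0.1 -75.9  89. ] normal(pack) [-0.019  1.    -0.002] rms 1.6970728269424293
top z 191 at [ -4.4 -15.4 164.2] normal(pack) [-0.017 -0.     1.   ] rms 2.4904274846578773
rail face x 24 38.76212579819688
slab x range -59.81037529223317 59.098025096530876
```

View pics/f7.png

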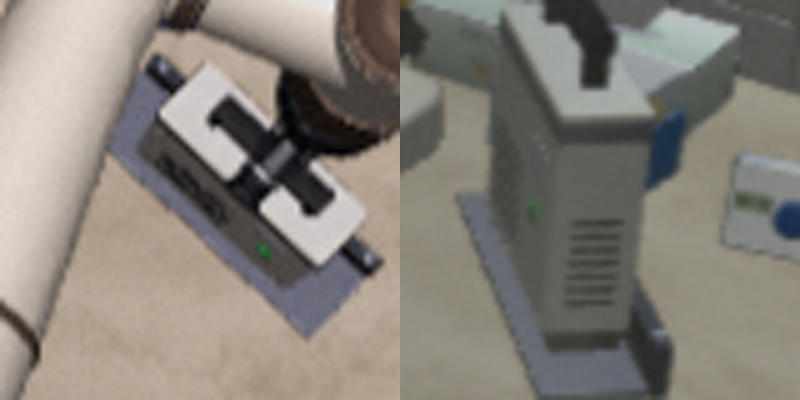

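Run:
```python
from h import *
import cv2
def prof(d,X,Y,z):
    K=d["intrinsics"];E=d["extrinsics"];g=cv2.GaussianBlur(cv2.cvtColor(d["img"],cv2.COLOR_RGB2GRAY),(0,0),.5).astype(np.float32)
    XX,YY=np.meshgrid(X,Y);W=D0[:,None,None]+DX[:,None,None]*XX+DY[:,None,None]*YY
    p=np.stack([W[0],W[1],np.full_like(XX,z)],-1)-E[:3,3];c=p@E[:3,:3]
    u=c[...,0]/c[...,2]*K[0,0]+K[0,2];v=c[...,1]/c[...,2]*K[1,1]+K[1,2]
    return cv2.remap(g,u.astype(np.float32),v.astype(np.float32),cv2.INTER_CUBIC).mean(0)
X=np.arange(-60,70,.5)
def edges(n,p,lo,hi):
    g=np.gradient(p);m=(X>=lo)&(X<=hi);i=np.where(m)[0]
    a=i[np.argmax(g[i])];b=i[np.argmin(g[i])];print(n,"rise",X[a],round(g[a],1),"fall",X[b],round(g[b],1))
t0=dict(np.load("top0.npz"));t7=dict(np.load("t7.npz"))
for y0,y1 in((-115,-75),(-70,-30),(-20,20),(60,90),(92,115)):
    Y=np.arange(y0,y1,2.)
    edges(f"rail face z38 Y{y0}",prof(t0,X,Y,38),15,45)
for y0 in(-115,-95): edges(f"slab near z8 Y{y0}",prof(t0,X,np.arange(y0,y0+15,2.),8),-50,-15)
edges("slab near t7",prof(t7,X,np.arange(-60,60,2.),8),-50,-15)
for y0,y1 in((-116,-100),(98,116)): edges(f"t7 rail face z38 Y{y0}",prof(t7,X,np.arange(y0,y1,2.),38),15,45)
for y0,y1 in((-70,-50),(-50,-30),(30,50),(50,70)):
    Y=np.arange(y0,y1,2.);p=prof(t7,X,Y,170);edges(f"pack far z170 Y{y0}",p,15,50);edges("   near",p,-45,-5)
```

```text
rail face z38 Y-115 rise 44.5 6.3 fall 26.0 -6.6
rail face z38 Y-70 rise 44.0 7.9 fall 25.0 -6.3
rail face z38 Y-20 rise 42.5 6.7 fall 24.5 -6.7
rail face z38 Y60 rise 42.5 7.9 fall 24.0 -7.1
rail face z38 Y92 rise 42.5 6.2 fall 23.0 -6.1
slab near z8 Y-115 rise -17.5 0.1 fall -36.5 -4.3
slab near z8 Y-95 rise -21.0 0.3 fall -35.5 -5.7
slab near t7 rise -30.0 0.1 fall -37.0 -4.3
t7 rail face z38 Y-116 rise 34.5 6.0 fall 26.0 -6.3
t7 rail face z38 Y98 rise 43.0 5.5 fall 23.0 -6.1
pack far z170 Y-70 rise 22.0 2.7 fall 29.5 -3.5
   near rise -24.5 12.7 fall -30.0 -2.2
pack far z170 Y-50 rise 23.0 13.3 fall 30.0 -4.2
   near rise -24.5 14.2 fall -5.0 -5.8
pack far z170 Y30 rise 22.5 13.0 fall 29.5 -4.4
   near rise -25.0 14.0 fall -5.0 -6.0
pack far z170 Y50 rise 23.0 1.6 fall 30.0 -3.1
   near rise -25.5 14.1 fall -31.0 -2.4
```

```bash
python3 -c "
from bench import *
print(job_done())"
```

```text
the job is handed in; nothing more can be done
None
```

I walked the pack onto the dock end by end, let go, and handed the job in. By my camera measurements it stands upright with its far face within about 2 mm of the stop rail at both ends, but the hand-in returned no verdict.

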